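# Index the revolving fastener tray to the bolt

### The job

Turn the blue revolving tray on the bench by pushing on its push arms with a finger (or the closed fingers), until the compartment that holds the hex bolt stands centred at the pointer on the bench plate, and leave it there at rest. Push only on the arms that stick out, not on the tray's rim, walls or centre; turn it steadily without spinning it, do not touch anything lying in it, and leave the bin, the jar and the wrench where they are.

Things in the scene. Friction and masses are not known exactly. Their poses are not given: they have to be found in the camera images.
- tray (a joint): Turning angle of the tray about its fixed vertical axis, rad, growing counter-clockwise seen from above; 0 at the start; turns well over a full turn either way. Bearing friction (about 0.12 N m: 1 to 2 N at a push arm) stops it as soon as nobody pushes.
- arm0 (a point): Push arm 0: level 12 mm round steel rod sticking straight out from the rim, from 85 to 142 mm from the axis, its centre 42 mm above the bench, an 18 mm black ball at its end; free space around it, 28 mm below (23 over the arrow). This point: middle of its free length, 113 mm from the axis. All four arms are alike, 90 degrees apart.
- arm1 (a point): Push arm 1: point in the middle of the arm's free length, 113 mm from the tray's axis and 42 mm above the bench.
- arm2 (a point): Push arm 2: point in the middle of the arm's free length, 113 mm from the tray's axis and 42 mm above the bench.
- arm3 (a point): Push arm 3: point in the middle of the arm's free length, 113 mm from the tray's axis and 42 mm above the bench.
- mouth0 (a point): Middle of the top edge of the tray's outer rim in front of compartment 0: on the rim circle (85 mm from the tray's axis), half way between push arm 0 and push arm 1 (counter-clockwise order from above), 56 mm above the bench. The compartment's floor centre lies 38 mm further in towards the axis.
- mouth1 (a point): Middle of the top edge of the tray's outer rim in front of compartment 1: on the rim circle (85 mm from the tray's axis), half way between push arm 1 and push arm 2 (counter-clockwise order from above), 56 mm above the bench. The compartment's floor centre lies 38 mm further in towards the axis.
- mouth2 (a point): Middle of the top edge of the tray's outer rim in front of compartment 2: on the rim circle (85 mm from the tray's axis), half way between push arm 2 and push arm 3 (counter-clockwise order from above), 56 mm above the bench. The compartment's floor centre lies 38 mm further in towards the axis.
- mouth3 (a point): Middle of the top edge of the tray's outer rim in front of compartment 3: on the rim circle (85 mm from the tray's axis), half way between push arm 3 and push arm 0 (counter-clockwise order from above), 56 mm above the bench. The compartment's floor centre lies 38 mm further in towards the axis.
- pick (a point): The pick-up point: on the pointer's centre line, 85 mm from the tray's axis, 56 mm above the bench, so a compartment's mouth point coincides with it when that compartment is centred at the pointer. It does not move.
- plate: Fixed aluminium plate 8 mm thick under the tray, with a tongue 56 mm wide reaching to 190 mm from the axis on the side that roughly faces the robot; on the tongue a dark steel arrow, 13 mm high in all, points at the tray's rim. Origin on the tray's axis at bench height; the tongue lies along its -x axis.
- bolt: Loose steel hex bolt with a nut on it, 54 mm long, 22 mm across flats, lying level in one compartment of the tray (which one varies). Origin at the middle of its underside, x along the bolt.
- nut: Loose steel hex nut, 30 mm across flats, 16 mm high, lying flat in another compartment. Origin centre of its underside.
- washer: Loose steel washer, 40 mm across, 5 mm thick, lying in another compartment. Origin centre of its underside.
- spacer: Loose steel tube, 28 mm across, 20 mm high, standing in another compartment. Origin centre of its underside.
- bin: Loose open blue parts bin, 130 x 100 mm, 70 mm high, beside the tray. Origin centre of its underside. To be left alone.
- jar: Loose white jar, 60 mm across, 80 mm high, on the other side of the tray. Origin centre of its underside. To be left alone.
- wrench: Loose wrench, 190 mm long, lying on the bench beyond the tray. Origin at its middle. To be left alone.
- pan: The round blue plastic tray itself, without its arms: 170 mm across, floor 26 mm and rim 56 mm above the bench, a low centre post also up to 56 mm; a cross of thin walls divides it into four equal quarter-circle compartments. At each end of the cross a push arm sticks out. Origin on the turning axis, 20 mm above the bench; it turns with the arms; x along arm0.
There are look-alikes about, which are no part of the job. What is shaped like the nut but yellow is not meant.

How it is judged:
At the end, for the whole second after the job is handed in: The mouth point of the compartment holding the bolt is within 12 mm (about 8 degrees) of the pick-up point, the tray is at rest (below 0.05 rad/s), and all four pieces lie in the tray (((horizontal distance between mouth0 and pick below 0.012 m and horizontal distance between bolt and mouth0 below 0.066 m) or (horizontal distance between mouth1 and pick below 0.012 m and horizontal distance between bolt and mouth1 below 0.066 m) or (horizontal distance between mouth2 and pick below 0.012 m and horizontal distance between bolt and mouth2 below 0.066 m) or (horizontal distance between mouth3 and pick below 0.012 m and horizontal distance between bolt and mouth3 below 0.066 m)) and velocity of joint tray between -0.05 and 0.05 rad/s and horizontal distance between each of bolt, nut, washer, spacer and plate below 0.085 m); the robot touches nothing.
It fails at once if the robot pushes on the tray's rim, walls or centre instead of its arms (over 2 N) (contact force between any of the fingers, the arm and pan above 2 N).
It fails at once if the robot touches a piece lying in the tray (contact force between any of the fingers, the arm and bolt above 0.3 N or contact force between any of the fingers, the arm and nut above 0.3 N or contact force between any of the fingers, the arm and washer above 0.3 N or contact force between any of the fingers, the arm and spacer above 0.3 N).
It fails at once if a piece is lifted or thrown out of the tray (height (world z) of any of bolt, nut, washer, spacer above 0.065 m or horizontal distance between any of bolt, nut, washer, spacer and plate above 0.085 m).
It fails at once if the tray is spun (over 4 rad/s) (velocity of joint tray above 4 rad/s or velocity of joint tray below -4 rad/s).
It fails at once if the bin, jar or wrench is moved more than 20 mm (distance of any of bin, jar, wrench from where it was at the start of the episode above 0.02 m).
It also fails if it takes over 45 s, if anything falls off the work surface, if the arm or the gripper's body presses on something with over 40 N, if the wrist force passes 120 N, or if a joint passes its speed limit or range.

### The arm

A 7-joint arm with a two-finger parallel gripper is mounted at the origin on the work surface. World frame = base frame: x ahead of the robot, y to its left, z up, the work surface at z = 0. Lengths are in m, angles in rad, forces in N, time in s.
With the tool pointing down it reaches from about 0.425 to 0.875 m from the base axis. Payload 4.7 kg.
Tool frame: the origin (TCP) lies on the centre line of the jaws, within the pads' length; the fingertips stand 22 mm ahead of it and the grasp point (between the pads) lies 3 mm ahead of it; z points along the fingers, y is the line along which they close (so a half turn about z gives the same grasp; the last joint's range is limited). The gripper opens to 87 mm and grips with 3 to 60 N. Pads are 19 mm wide; open, the fingers measure 117 mm over their backs; the gripper's body (75 mm by 190 mm) begins 51 mm behind the grasp point.
Start: joints at [-1.32, 0.321, -0.07, 1.45, 0.023, 1.371, -0.057], TCP at [0.153, 0.632, 0.245] pointing down, gripper open.
Joint ranges: [-2.86, 2.86], [-0.3, 2.09], [-1.38, 1.24], [0.06, 2.45], [-1.56, 4.7], [0.09, 2.05], [-2.69, 2.69]. Speed limits (rad/s): [2.57, 2.57, 3.14, 3.14, 3.14, 3.14, 3.14].

### API

Orientations are given as a unit quaternion [w, x, y, z].
In Python, from cell import bot, jaws, optics gives the robot as it stands. The module is installed in compiled form; this text tells all that it offers. Calls block until the motion is done:
- bot.move_pose(position, orientation): joint-space move of the TCP to a pose.
- bot.move_linear(position, attitude=None, vel=0.15): straight line of the TCP; attitude=None keeps the orientation; vel is the mean speed in m/s.
- bot.move_j(angles): joint-space move.
- jaws.gripper_to(opening): finger opening in m; the grip force is fixed at half the most; returns when the fingers have stopped.
- bot.wait(seconds).
- bot.solve_ik(position, orientation): joint angles nearest the present ones, or None.
- optics.get_image(name): name is "scene" or "top" or "wrist"; returns a dict with "frame" (420x560x3 uint8, red, green, blue), "fx", "fy", "cx", "cy" (pixels), "k1" (the pictures are not rectified: a ray, as slopes to the right and down, at radius r is drawn at 1 + k1 r^2 times it, then the intrinsics apply), "T" (4x4, takes a point from camera to world coordinates). Camera axes: x right, y down, z forward; pixel columns grow to the right and rows downward; lengths in m; the calibration is good to about 2 mm. A picture is of the moment at which its call begins. There is no depth.
A pose or a line that the arm cannot do raises bot.PlanningError and nothing moves.
- bot.job_done(): hands the job in; it is judged then, once.
Readings, each from a call of its own:
- bot.current_clock(): time.
- bot.current_joint_positions(): joint angles.
- bot.current_qvel(): joint speeds.
- bot.current_joint_efforts(): joint torques, N m.
- bot.current_tool_pos(): TCP position.
- bot.current_ee_rot(): TCP orientation.
- bot.current_contact_force(): force on the tool from outside, world axes, zero at the start.
- bot.current_ft_torque(): the same for the moment, N m.
- bot.current_grip_width(): finger opening in m.
- bot.current_gripper_force(): force on a finger pad.
Only numpy, scipy, OpenCV 4.12 (cv2) and the standard library are available. Lean on these libraries where they do the work, as an engineer would, in place of code of your own. Each camera call takes 0.05 s, during which the arm holds its last target. There are 200 camera calls.

## Working session

There is one attempt and no reset: what is moved stays moved. The work goes in short steps, each a Python script; the robot and the scene stay as the last script left them, time stands still between calls to the robot, and variables do not carry over. Pictures are saved under pics/ and viewed, at most 10 in all, crops included, and the job is handed in when it is done.

```bash
mkdir -p pics; cat > h.py <<'E'
import numpy as np, cv2
from cell import bot, jaws, optics
def snap(n,f):
    d=optics.get_image(n); cv2.imwrite(f'pics/{f}.png',cv2.cvtColor(d['frame'],cv2.COLOR_RGB2BGR)); return d
def ray(d,u,v):
    K=np.array([[d['fx'],0,d['cx']],[0,d['fy'],d['cy']],[0,0,1]],float)
    p=cv2.undistortPoints(np.array([[[u,v]]],float),K,np.array([d['k1'],0,0,0],float))[0,0]
    T=np.array(d['T']); r=T[:3,:3]@np.array([p[0],p[1],1]); return T[:3,3],r
def onz(d,u,v,z):
    o,r=ray(d,u,v); return o+r*(z-o[2])/r[2]
E
python3 - <<'E'
from h import *
for n in('top','scene'):
    d=snap(n,n+'0'); print(n,d['fx'],d['k1'],np.round(d['T'],3).tolist())
print(bot.current_clock(),bot.current_ee_rot())
a,b=[cv2.imread(f'pics/{n}0.png') for n in('top','scene')]
E
```

```text
top 458.0940662048104 -0.04189235872746765 [[-0.003, -0.995, 0.097, 0.518], [-1.0, 0.001, -0.016, 0.069], [0.016, -0.097, -0.995, 1.118], [0.0, 0.0, 0.0, 1.0]]
scene 463.5378740675427 -0.06131636317236108 [[-0.618, 0.68, -0.395, 0.968], [0.786, 0.529, -0.319, 0.329], [-0.008, -0.507, -0.862, 0.812], [0.0, 0.0, 0.0, 1.0]]
0.1 [-4.81925120e-05  1.18096020e-01  9.93001819e-01 -8.46037085e-04]
```

View pics/top0.png

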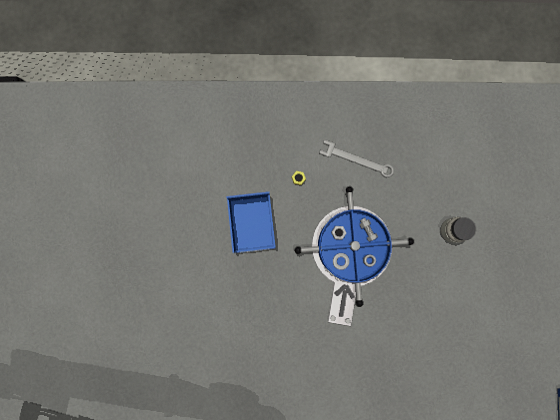

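View pics/scene0.png

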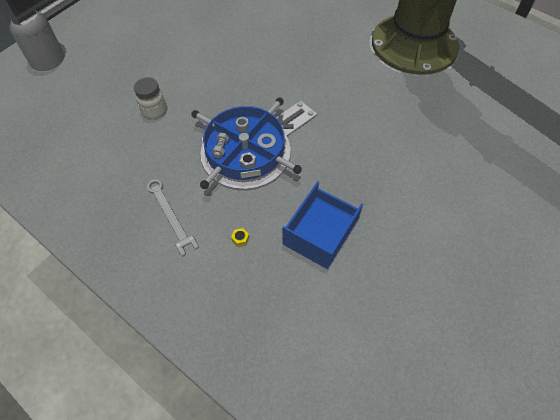

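The top view shows the tray at (355,246), with these candidates in it: bolt at (369,230), hex nut (339,232), washer (341,262) and spacer (370,260). The yellow nut at (299,178) is a look-alike. The bolt is the long headed piece in the upper-right quarter. The arrow is at (344,300) and the black balls are at (349,190), (410,241), (359,303) and (298,251). I'll confirm the bolt in an enlarged crop and measure.

```bash
python3 - <<'E'
from h import *
dt=optics.get_image('top'); ds=optics.get_image('scene')
cv2.imwrite('pics/crop.png',cv2.cvtColor(cv2.resize(dt['frame'][175:335,285:485],None,fx=4,fy=3.7,interpolation=cv2.INTER_CUBIC),cv2.COLOR_RGB2BGR))
def blob(d,s,r=8,th=45):
    u,v=s; p=d['frame'][v-r:v+r+1,u-r:u+r+1].max(2)
    n,l,st,c=cv2.connectedComponentsWithStats((p<th).astype(np.uint8)); k=1+st[1:,4].argmax(); return c[k]+[u-r,v-r],st[k,4]
T=[(349,190),(410,241),(359,303),(298,251)];S=[(205,185),(194,115),(279,101),(298,170)]
B=[]
for t,s in zip(T,S):
    a,na=blob(dt,t);b,nb=blob(ds,s)
    o1,r1=ray(dt,*a);o2,r2=ray(ds,*b)
    k=np.linalg.lstsq(np.c_[r1,-r2],o2-o1,rcond=None)[0]
    P=(o1+r1*k[0]);Q=o2+r2*k[1]
    B.append((P+Q)/2);print(a,na,b,nb,'tri',((P+Q)/2).round(4),'gap',np.linalg.norm(P-Q).round(4),'top@42',onz(dt,*a,.042)[:2].round(4))
B=np.array(B);c=B.mean(0);print('c',c.round(4),[np.linalg.norm(b[:2]-c[:2]).round(4) for b in B],[np.degrees(np.arctan2(*(b-c)[1::-1])).round(1) for b in B])
# arrow and tongue
f=dt['frame'].astype(int);m=np.zeros(f.shape[:2],np.uint8);m[284:328,325:357]=(f[284:328,325:357].max(2)<75)
n,l,st,cc=cv2.connectedComponentsWithStats(m);k=1+st[1:,4].argmax();print('arrow',st[k],cc[k])
P=onz(dt,*cc[k],.013);print(P.round(4),np.degrees(np.arctan2(*(P-c)[1::-1])))
w=np.zeros_like(m);w[290:330,322:360]=(f[290:330,322:360].min(2)>140)
w[l==k]=1
h=cv2.convexHull(cv2.findNonZero(w));mm=cv2.moments(h);q=onz(dt,mm['m10']/mm['m00'],mm['m01']/mm['m00'],.008);print('tongue',q.round(4),np.degrees(np.arctan2(*(q-c)[1::-1])),cv2.boundingRect(h))
o=onz(dt,369,230,.035);print('bolt',o.round(4),np.degrees(np.arctan2(*(o-c)[1::-1])))
print('jar',onz(dt,460,229,.08),'bin',onz(dt,276,195,.07),onz(dt,276,248,.07),onz(dt,276,248,0.))
E
```

```text
[348.66666667 189.27272727] 33 [203.5 188. ] 2 tri [ 0.6717 -0.1089  0.0306] gap 0.0031 top@42 [ 0.6691 -0.1058]
[410.56666667 240.93333333] 30 [195. 116.] 3 tri [ 0.5463 -0.2534  0.034 ] gap 0.0005 top@42 [ 0.546  -0.2509]
[358.97368421 302.97368421] 38 [276. 100.] 1 tri [ 0.4054 -0.1295  0.0455] gap 0.0105 top@42 [ 0.4022 -0.1258]
[297.5        249.97222222] 36 [293. 169.] 1 tri [0.5285 0.0123 0.041 ] gap 0.0106 top@42 [0.5256 0.0168]
c [ 0.538  -0.1199  0.0378] [np.float64(0.1342), np.float64(0.1338), np.float64(0.1329), np.float64(0.1326)] [np.float64(4.7), np.float64(-86.4), np.float64(-175.8), np.float64(94.1)]
arrow [355 293   2  13  17] [355.76470588 299.82352941]
[ 0.4066 -0.1234  0.013 ] -178.46545234667997
tongue [ 0.391  -0.0943  0.008 ] 170.12725133518546 (328, 290, 32, 36)
bolt [ 0.5725 -0.1539  0.035 ] -44.601238773925445
jar [ 0.57188939 -0.35531911  0.08      ] bin [0.65186752 0.06709758 0.07      ] [0.53004925 0.06724197 0.07      ] [0.53086845 0.06710842 0.        ]
```

View pics/crop.png

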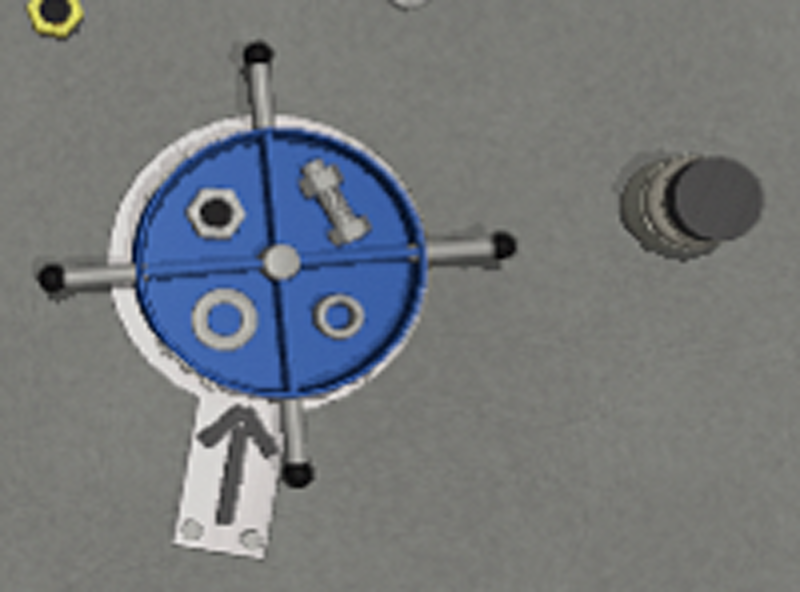

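The crop confirms it: the bolt, with its head and nut, is in the quarter between the arms at -86° and +4°, and the other pieces are the nut, washer and spacer. The arrow tip is at about (345,284) in full-image pixels and its tail at about (341,316). Turning the tray about 148° clockwise brings the bolt round, by pushing the arm on the bin side over the far side. Next I'll refine the pointer and check reach along the arc.

```bash
cat >> h.py <<'E'
C=np.array([.5357,-.1164])
def pt(deg,r=.112,z=.046): a=np.radians(deg); return [C[0]+r*np.cos(a),C[1]+r*np.sin(a),z]
def quat(y): a=np.radians(y)/2; return [0,np.cos(a),np.sin(a),0]  # tool down, tool x at yaw y
def ang(p): return np.degrees(np.arctan2(p[1]-C[1],p[0]-C[0]))
def balls(d):
    "dark blobs ~133 mm from the axis"
    g=(d['frame'].max(2)<45).astype(np.uint8); n,l,st,c=cv2.connectedComponentsWithStats(g); o=[]
    for k in range(1,n):
        if 8<st[k,4]<80:
            p=onz(d,*c[k],.042)[:2]
            if abs(np.linalg.norm(p-C)-.133)<.008:o.append((round(float(ang(p)),1),int(st[k,4])))
    return o
E
python3 - <<'E'
from h import *
d=optics.get_image('top')
print(balls(d))
for u,v,z in((345,284.5,.013),(341.3,316,.013),(328.5,322.3,.008),(351.3,325.5,.008)):
    p=onz(d,u,v,z);print(p.round(4),ang(p).round(1))
a=onz(d,345,284.5,.013);b=onz(d,341.3,316,.013);print('arrow dir',np.degrees(np.arctan2(*(b-a)[1::-1])))
f=d['frame'].astype(int)[284:330,322:362];m=((f.max(2)<90)).astype(np.uint8)
n,l,st,c=cv2.connectedComponentsWithStats(m)
for k in range(1,n):
    if st[k,4]>15: p=onz(d,c[k][0]+322,c[k][1]+284,.013);print('dark',st[k],p.round(3),ang(p).round(1))
for y in range(-180,180,30):
    print(y,[bot.solve_ik(pt(t),quat(y)) is not None for t in(120,60,0,-45)],np.round(bot.solve_ik(pt(120),quat(y)),2) if bot.solve_ik(pt(120),quat(y)) is not None else '')
E
```

```text
[(4.5, 33), (-85.6, 30), (94.3, 37), (-176.0, 38)]
[ 0.443  -0.0981  0.013 ] 168.8
[ 0.3687 -0.0882  0.013 ] 170.4
[ 0.3533 -0.0581  0.008 ] 162.3
[ 0.3454 -0.1126  0.008 ] 178.9
arrow dir 172.45506358715713
dark [ 13   1  19  31 177] [ 0.413 -0.094  0.013] 169.5
dark [33  0  7 23 62] [ 0.406 -0.128  0.013] -175.1
-180 [True, True, True, True] [-0.69  0.2   0.73  2.1  -0.17  0.9   1.71]
-150 [True, True, True, True] [-0.68  0.19  0.72  2.1  -0.16  0.9   2.23]
-120 [True, True, True, True] [ 1.03  0.4  -1.17  2.04  0.44  0.98  2.25]
-90 [True, True, True, True] [ 1.12  0.5  -1.31  2.04  0.57  1.04  2.67]
-60 [True, True, True, True] [-0.98  0.28  1.08  2.1  -0.31  0.93 -2.35]
-30 [True, True, True, True] [-0.98  0.28  1.08  2.1  -0.31  0.93 -1.83]
0 [True, True, True, True] [-0.74  0.2   0.79  2.1  -0.18  0.91 -1.42]
30 [True, True, True, True] [-0.75  0.21  0.79  2.1  -0.19  0.91 -0.89]
60 [True, True, True, True] [-0.74  0.21  0.79  2.1  -0.19  0.91 -0.37]
90 [True, True, True, True] [-0.74  0.21  0.79  2.1  -0.19  0.91  0.15]
120 [True, True, True, True] [-0.75  0.21  0.79  2.1  -0.19  0.91  0.68]
150 [True, True, True, True] [-0.74  0.21  0.79  2.1  -0.19  0.91  1.2 ]
```

```bash
python3 - <<'E'
from h import *
q=quat(135)
jaws.gripper_to(0.0)
bot.move_pose(pt(120,z=.2),q); print(bot.current_clock(),bot.current_joint_positions())
bot.move_linear(pt(120),vel=.15); print(bot.current_clock(),bot.current_contact_force(),bot.current_grip_width())
for t in range(116,-37,-4):
    bot.move_linear(pt(t),vel=.07)
    if t%20==0: print(t,round(bot.current_clock(),2),np.round(bot.current_contact_force(),1),bot.current_tool_pos().round(3))
d=snap('top','top1');print(t,balls(d))
E
```

```text
4.3583 [-0.64919938 -0.03666124  0.62507159  1.93833396  0.02279363  1.23292193
  0.75545123]
5.5333 [ 0.07137931 -0.72363221  0.65085598] 0.0004212195525582649
100 6.83 [-0.7 -0.6  0.9] [ 0.517 -0.006  0.046]
80 8.12 [-0.1  0.7 -0. ] [ 0.556 -0.006  0.046]
60 9.41 [ 0.1 -0.1 -0.5] [ 0.592 -0.02   0.046]
40 10.7 [ 0.7  0.9 -0.4] [ 0.622 -0.045  0.046]
20 11.99 [-1.2 -1.1 -0.2] [ 0.641 -0.079  0.046]
0 13.28 [ 0.3 -0.3 -0. ] [ 0.648 -0.118  0.046]
-20 14.57 [ 0.1  0.2 -0.5] [ 0.641 -0.156  0.046]
-36 [(0.3, 32), (45.1, 33), (135.3, 39)]
```

View pics/top1.png

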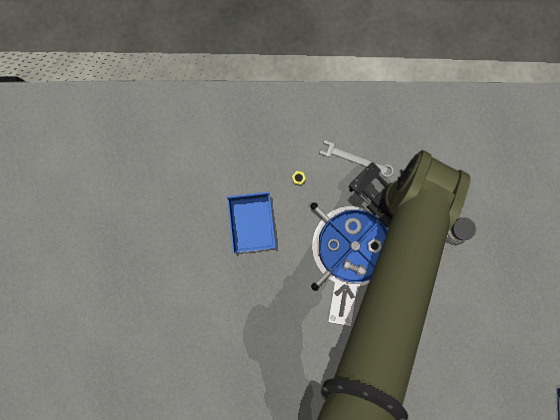

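The tray has turned about 139°. The visible arm balls, at (314,206) and (315,287), sit at 45° and 135°, and the bolt is at (355,267), nearly at the arrow. It needs about 10° more.

```bash
python3 - <<'E'
from h import *
for t in(-39,-42,-44.2,-45.9): bot.move_linear(pt(t),vel=.04)
bot.wait(.3); print(balls(optics.get_image('top')))
for t in(-38,-28): bot.move_linear(pt(t),vel=.08)
bot.move_linear(pt(-28,z=.2),vel=.15)
bot.move_pose([.62,.25,.3],quat(135)); bot.wait(.5)
d=snap('top','top2');print(balls(d),bot.current_clock(),bot.current_contact_force())
E
```

```text
[(35.1, 32), (125.2, 36)]
[(35.1, 32), (-55.0, 27), (125.2, 34), (-145.0, 32)] 21.1583 [ 0.810704   0.593398  -0.0602326]
```

View pics/top2.png

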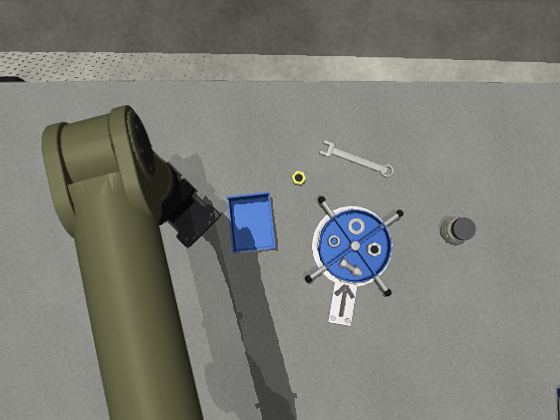

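The arms at 125.2° and -145.0° put the bolt's compartment at 170.1°, against the pointer at about 170°. The bolt is at (350,268), right at the arrow tip (345,285). The bin, jar, wrench and all four pieces are in place, and the arm is clear.

```bash
python3 -c "
from h import *
print(bot.job_done())"
```

```text
the job is handed in; nothing more can be done
None
```

The tray was turned about 149° clockwise by one push arm, so the bolt's compartment stands at 170.1° against a measured pointer direction of about 170°; the arm is clear and the job is handed in (no verdict was returned).

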